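Take the glue weights off a mended plaster tile

TASK

The glue has set: take the stack on the pressing block apart from the top, one piece at a time. Put each steel weight flat in the wooden dish of its own size (small weight in the smallest dish, middle in the middle one, large in the largest), then set the plaster tile down gently, lying flat, in the middle of the white turntable.

Things in the scene. Friction and masses are not known exactly. Their poses are not given: they have to be found in the camera images.
- press_block: light wooden pressing block, fixed, 44 x 90 x 24 mm (x, y, z of its own frame), on which the stack stands: tile, large weight, middle weight, small weight, from below. Origin at the centre of its underside on the bench, z up.
- plaster_tile: oblong flat plaster tile, 58 x 110 x 16 mm (x, y, z of its own frame, long side along y), 0.14 kg, lying on the block lengthwise and overhanging it by 7 mm on the long sides and 10 mm at the ends. A mended crack and a small spiral shell show at its ends. Origin at the centre of its underside.
- weight_large: largest plain steel disc, 60 mm across, 26 mm high, about 0.5 kg, at first on the tile. Origin at the centre of its underside, z along its axis.
- weight_middle: middle plain steel disc, 46 mm across, 26 mm high, about 0.3 kg, at first on the large weight. Origin at the centre of its underside, z along its axis.
- weight_small: smallest plain steel disc, 32 mm across, 26 mm high, about 0.15 kg, at first on top of the stack. Origin at the centre of its underside, z along its axis.
- dish_large: largest round wooden dish with a cork floor, fixed to the bench: 90 mm across outside, 80 mm inside, floor at 6 mm, rim at 14 mm above the bench. Origin at the centre of its underside.
- dish_middle: middle round wooden dish with a cork floor, fixed: 76 mm across outside, 66 mm inside, floor at 6 mm, rim at 14 mm. Origin at the centre of its underside.
- dish_small: smallest round wooden dish with a cork floor, fixed: 62 mm across outside, 52 mm inside, floor at 6 mm, rim at 14 mm. Origin at the centre of its underside.
- turntable_white: white round modelling turntable, 176 mm across, flat top 54 mm above the bench; it does not turn. Origin at the centre of its underside.
There are look-alikes about, which are no part of the job. Of the things shaped like the plaster_tile, the white one is meant.

How it is judged:
On the way, in this order (a step that is already met when the one before it is completed fails the run):
1. the small weight stands released in the small dish (horizontal distance between weight_small and dish_small below 0.012 m and z of weight_small in the frame of dish_small between 0.003 and 0.009 m and angle between weight_small's own z axis and vertical below 0.1 rad and contact force between the fingers and weight_small below 0.1 N), for 0.2 s.
2. the middle weight stands released in the middle dish (horizontal distance between weight_middle and dish_middle below 0.012 m and z of weight_middle in the frame of dish_middle between 0.003 and 0.009 m and angle between weight_middle's own z axis and vertical below 0.1 rad and contact force between the fingers and weight_middle below 0.1 N), for 0.2 s.
3. the large weight stands released in the large dish (horizontal distance between weight_large and dish_large below 0.012 m and z of weight_large in the frame of dish_large between 0.003 and 0.009 m and angle between weight_large's own z axis and vertical below 0.1 rad and contact force between the fingers and weight_large below 0.1 N), for 0.2 s.
4. the tile lies flat and released in the middle of the turntable (horizontal distance between plaster_tile and turntable_white below 0.018 m and z of plaster_tile in the frame of turntable_white between 0.05 and 0.058 m and angle between plaster_tile's own z axis and vertical below 0.1 rad and contact force between the fingers and plaster_tile below 0.1 N), for 0.2 s.
At the end, for the whole second after the job is handed in: Each weight stands flat on the floor of the dish of its size (centres within 12 mm, height within 3 mm, tilt under 0.1 rad); the tile lies flat on the turntable, centre within 18 mm of the turntable's (height within 4 mm, tilt under 0.1 rad); all at rest (horizontal distance between weight_small and dish_small below 0.012 m and z of weight_small in the frame of dish_small between 0.003 and 0.009 m and angle between each of weight_small, weight_middle, weight_large, plaster_tile's own z axis and vertical below 0.1 rad and horizontal distance between weight_middle and dish_middle below 0.012 m and z of weight_middle in the frame of dish_middle between 0.003 and 0.009 m and horizontal distance between weight_large and dish_large below 0.012 m and z of weight_large in the frame of dish_large between 0.003 and 0.009 m and horizontal distance between plaster_tile and turntable_white below 0.018 m and z of plaster_tile in the frame of turntable_white between 0.05 and 0.058 m and linear speed of each of weight_small, weight_middle, weight_large, plaster_tile below 0.02 m/s); the robot touches nothing.
It fails at once if the plaster tile is tipped (more than 0.5 rad) (angle between plaster_tile's own z axis and vertical above 0.5 rad).
It fails at once if a weight is toppled (more than 0.8 rad) (angle between any of weight_small, weight_middle, weight_large's own z axis and vertical above 0.8 rad).
It fails at once if the tile is dropped (falls free, out of the fingers, faster than 0.6 m/s, which takes a fall of about 18 mm) (contact force between the fingers and plaster_tile below 0.01 N and linear speed of plaster_tile above 0.6 m/s).
It also fails if it takes over 104 s, if anything falls off the work surface, if the arm or the gripper's body presses on something with over 40 N, if the wrist force passes 120 N, or if a joint passes its speed limit or range.

ROBOT

A 7-joint arm with a two-finger parallel gripper is mounted at the origin on a cart in front of the work surface, level with it; the furniture and walls round the work are solid. World frame = base frame: x ahead of the robot, y to its left, z up, the work surface at z = 0. Lengths are in m, angles in rad, forces in N, time in s.
With the tool pointing down it reaches from about 0.35 to 0.9 m from the base axis. Payload 19.9 kg.
Tool frame: the origin (TCP) lies between the finger pads; the fingertips stand 19 mm ahead of it and the grasp point (between the pads) is the TCP; z points along the fingers, y is the line along which they close (so a half turn about z gives the same grasp; the last joint's range is limited). The gripper opens to 94 mm and grips with 3 to 60 N. Pads are 16 mm wide; open, the fingers measure 119 mm over their backs; the gripper's body (75 mm by 177 mm) begins 78 mm behind the grasp point.
Start: joints at [1.095, 0.417, -0.01, 1.614, 0.005, 1.111, -0.053], TCP at [0.263, -0.567, 0.224] pointing down, gripper open.
Joint ranges: [-2.81, 2.81], [-0.39, 2.02], [-1.27, 1.25], [0.06, 2.57], [-1.19, 4.33], [0.19, 2], [-2.82, 2.82]. Speed limits (rad/s): [1.89, 1.89, 2.39, 2.39, 3.01, 3.01, 3.01].

INTERFACE

Orientations are given as a 3x3 rotation matrix whose columns are the frame's x, y, z axes.
In Python, from rig import robot gives the robot as it stands. Calls block until the motion is done:
- robot.move_ptp(position, orientation): joint-space move of the TCP to a pose.
- robot.move_linear(position, velocity=0.15, frame=None, threshold=None): straight line of the TCP; frame=None keeps the orientation; velocity is the mean speed in m/s. With threshold (N) it stops when the force on the tool has changed by that much, and returns True; else False.
- robot.goto_joints(angles): joint-space move.
- robot.gripper_to(opening): finger opening in m; the grip force is fixed at half the most; returns when the fingers have stopped.
- robot.pause(seconds).
- robot.ik(position, orientation): joint angles nearest the present ones, or None.
- robot.get_state(): the state.
- robot.grab_frame(name): name is "scene" or "top" or "wrist"; returns the picture (480x640x3 uint8, red, green, blue); there is no depth.
- robot.camera_info(name): a dict with "fx", "fy", "cx", "cy" (pixels), "rvec" (rotation vector, rad) and "tvec" (3), from world to camera coordinates, as OpenCV has them. Camera axes: x right, y down, z forward; pixel columns grow to the right and rows downward; lengths in m; the calibration is good to about 2 mm. A picture is of the moment at which its call begins: read the wrist's pose just before it. camera_info takes no time and is no camera call; for the wrist camera it gives the pose at the moment of the call.
A pose or a line that the arm cannot do raises robot.PlanningError and nothing moves.
- robot.sign_off(): hands the job in; it is judged then, once.
The state is a dict: "time": time; "qpos": joint angles; "joint_vel": joint speeds; "effort": joint torques, N m; "ee_pos": TCP position; "tool_rot": TCP orientation; "force": force on the tool from outside, world axes, zero at the start; "moment": the same for the moment, N m; "opening": finger opening in m; "grasp_force": force on a finger pad.
Only numpy, scipy, OpenCV 4.12 (cv2) and the standard library are available. Lean on these libraries where they do the work, as an engineer would, in place of code of your own. Each camera call takes 0.05 s, during which the arm holds its last target. There are 200 camera calls.

## Working session

There is one attempt and no reset: what is moved stays moved. The work goes in short steps, each a Python script; the robot and the scene stay as the last script left them, time stands still between calls to the robot, and variables do not carry over. Pictures are saved under pics/ and viewed, at most 14 in all, crops included, and the job is handed in when it is done.

```bash
mkdir -p pics; cat > h.py <<'E'
import numpy as np, cv2
from rig import robot
def save(name,fn,crop=None,scale=1):
    im=robot.grab_frame(name)[:,:,::-1]
    cv2.imwrite('pics/raw_'+fn,im)
    if crop: x0,y0,x1,y1=crop; im=im[y0:y1,x0:x1]
    if scale!=1: im=cv2.resize(im,None,fx=scale,fy=scale,interpolation=cv2.INTER_CUBIC)
    cv2.imwrite('pics/'+fn,im)
def ray(ci,u,v,z):
    R=cv2.Rodrigues(np.array(ci['rvec'],float))[0]; t=np.array(ci['tvec'],float).ravel()
    d=R.T@np.array([(u-ci['cx'])/ci['fx'],(v-ci['cy'])/ci['fy'],1]); c=-R.T@t
    return c+d*(z-c[2])/d[2]
def down(yaw):  # tool y axis along angle yaw+90
    c,s=np.cos(yaw),np.sin(yaw)
    return np.array([[c,s,0],[s,-c,0],[0,0,-1.]])
E
python3 - <<'E'
from h import *
save('top','top1.png'); save('scene','scene1.png')
for n in ('top','scene'):print(robot.camera_info(n))
print(robot.get_state())
E
```

```text
{'fx': 593.1513301847981, 'fy': 593.1513301847981, 'cx': 320.3328145131057, 'cy': 237.12006935742244, 'rvec': array([ 2.18493049, -2.14793661,  0.07261255]), 'tvec': array([-0.03225332,  0.51817914,  1.22916688])}
{'fx': 528.414820200198, 'fy': 528.414820200198, 'cx': 312.1692586112158, 'cy': 238.18332362642204, 'rvec': array([ 2.01465801, -0.77574215,  0.46668134]), 'tvec': array([-0.3756997 ,  0.22609254,  0.9023337 ])}
{'time': 0.1, 'qpos': array([ 1.09450681,  0.4178605 , -0.01029251,  1.61411428,  0.00470635,
        1.11067729, -0.05298226]), 'joint_vel': array([ 0.00053702, -0.00249779, -0.00216276, -0.00164618,  0.00033522,
       -0.0007343 , -0.00158182]), 'effort': array([-2.90091032e-05, -8.52591562e+01,  6.39231093e-01, -4.26691210e+01,
       -4.88497037e-02,  1.64577481e-02, -7.38025005e-05]), 'ee_pos': array([ 0.26311556, -0.56657442,  0.22392132]), 'tool_rot': array([[ 9.06950712e-01,  4.21236437e-01, -5.18868752e-04],
       [ 4.21236747e-01, -9.06950274e-01,  8.96861016e-04],
       [-9.27976175e-05, -1.03197532e-03, -9.99999463e-01]]), 'force': array([-0.58320683,  0.38726785,  0.11572935]), 'moment': array([0.05811427, 0.02341078, 0.01155702]), 'grasp_force': 0.0, 'opening': 0.09414640212697052}
```

View pics/top1.png

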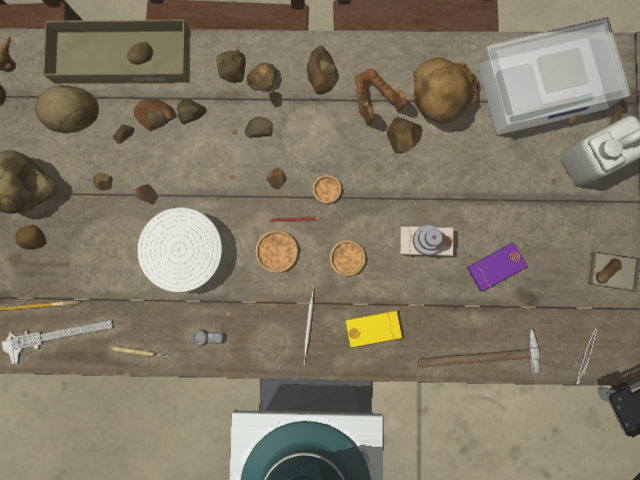

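View pics/scene1.png

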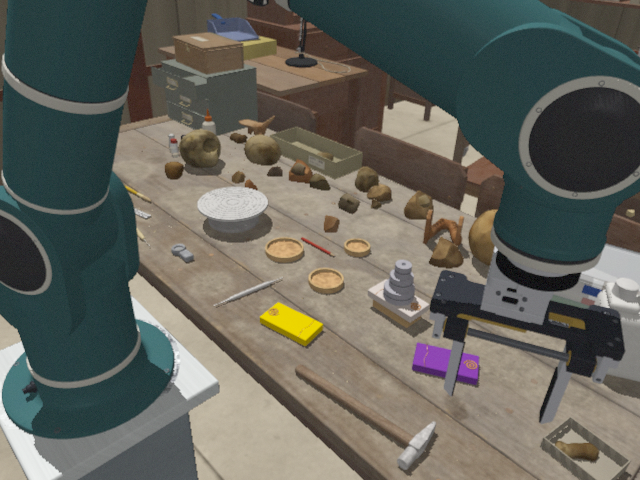

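Candidates: white tile with the stack at (428,241); purple (497,267) and yellow (374,329) look-alikes. By colour and the stack on it, it's the white one. Dishes: (328,190), (348,258) and (277,252). The turntable is at (180,250). Next is one close crop to check.

```bash
python3 - <<'E'
from h import *
im=cv2.imread('pics/raw_top1.png')
c=cv2.resize(im[165:295,240:470],None,fx=3.45,fy=3.45,interpolation=cv2.INTER_CUBIC)
cv2.imwrite('pics/c1.png',c)
E
```

```text
(no output)
```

View pics/c1.png

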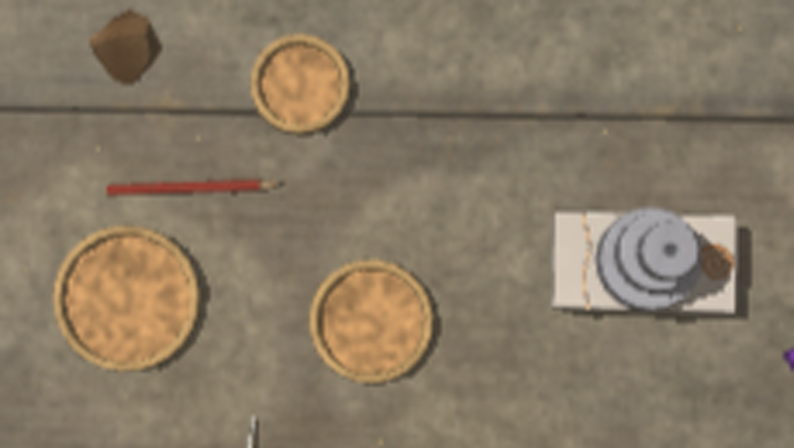

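The crop shows the white tile with its crack at left and shell at right (corners ~(555,212), (736,215), (735,314), (553,308)). The stack is on it, small weight top at (670,250). Dish centres are at (301,83) small, (372,321) middle and (127,298) large; their radii match the three sizes.

```bash
python3 - <<'E'
from h import *
ci=robot.camera_info('top')
def P(u,v,z): return ray(ci,240+u/3.45-.36,165+v/3.45-.36,z)
for n,u,v,z,r in [('ds',301,83,.014,50),('dm',372,321,.014,61),('dl',127,298,.014,72),('ws',670,250,.118,30),('wm_edge',613,250,.092,0),('wl_left',597,258,.066,0)]:
    print(n,P(u,v,z).round(4), (np.linalg.norm(P(u+r,v,z)-P(u,v,z))).round(4))
c=[P(u,v,.04) for u,v in [(555,212),(736,215),(735,314),(553,308)]]
print(np.mean(c,0),[x.round(4) for x in c]); d=(c[1]+c[2]-c[0]-c[3])/2; print(np.linalg.norm(d),np.arctan2(d[1],d[0]))
im=cv2.imread('pics/raw_top1.png')[195:305,125:235]
m=(im.min(2)>185).astype(np.uint8); m=cv2.morphologyEx(m,cv2.MORPH_CLOSE,np.ones((5,5)))
k=max(cv2.findContours(m,0,1)[0],key=cv2.contourArea); e=cv2.minEnclosingCircle(cv2.convexHull(k)); f=cv2.fitEllipse(k);print(e,f)
t=ray(ci,e[0][0]+125,e[0][1]+195,.054);print('tt',t,np.linalg.norm(ray(ci,e[0][0]+125+e[1],e[0][1]+195,.054)-t))
wc=robot.camera_info('wrist');R=cv2.Rodrigues(np.array(wc['rvec']))[0];print('wristcam',-R.T@wc['tvec'],R[2],wc['fx'])
E
```

```text
ds [ 0.6236 -0.0354  0.014 ] 0.031
dm [ 0.4767 -0.0814  0.014 ] 0.0374
dl [0.4883 0.0694 0.014 ] 0.0444
ws [ 0.5139 -0.2458  0.118 ] 0.0168
wm_edge [ 0.5157 -0.2175  0.092 ] 0.0
wl_left [ 0.5132 -0.2119  0.066 ] 0.0
[ 0.51338942 -0.24390098  0.04      ] [array([ 0.5428, -0.19  ,  0.04  ]), array([ 0.5427, -0.2986,  0.04  ]), array([ 0.4831, -0.2979,  0.04  ]), array([ 0.4849, -0.1892,  0.04  ])]
0.1086305557731298 -1.5794178075764223
((54.27118682861328, 54.72881317138672), 42.25651550292969) ((53.986576080322266, 54.4661979675293), (81.60296630859375, 83.74685668945312), 42.53040313720703)
tt [0.4850669 0.2664581 0.054    ] 0.08747933077583235
wristcam [ 0.32376901 -0.53721861  0.38382111] [-0.21293536 -0.09758167 -0.97218123] 338.09504184379864
```

```bash
cat >> h.py <<'E'
Y=down(np.pi/2)
def pick(x,y,zb,off=.031,opening=.094,width=.03):
    robot.gripper_to(opening)
    robot.move_ptp([x,y,zb+off+.08],Y)
    print('pick touch',robot.move_linear([x,y,zb+off],velocity=.12,threshold=8))
    robot.gripper_to(max(width-.01,0)); s=robot.get_state()
    print('grip',s['opening'],s['grasp_force'],s['ee_pos'].round(4))
    robot.move_linear([x,y,.2],velocity=.15)
    s=robot.get_state(); print('lift',s['opening'],s['grasp_force'],s['force'].round(2),s['time'])
def place(x,y,zb,opening,off=.031,zsafe=.2):
    robot.move_ptp([x,y,zsafe],Y)
    robot.move_linear([x,y,zb+off+.015],velocity=.15)
    t=robot.move_linear([x,y,zb+off-.002],velocity=.03,threshold=3)
    s=robot.get_state(); print('place touch',t,s['ee_pos'].round(4),s['opening'])
    robot.gripper_to(opening); robot.pause(.3)
    robot.move_linear([x,y,zsafe],velocity=.15)
    print(robot.get_state()['time'])
E
python3 - <<'E'
from h import *
for p in [(.514,-.245,.123),(.6236,-.0354,.037),(.4767,-.0814,.037),(.4883,.0694,.037),(.485,.2665,.076)]:
    q=robot.ik(p,Y); print(None if q is None else np.round(q,2))
pick(.514,-.2455,.092,width=.032,opening=.06)
save('wrist','w1.png')
E
```

```text
[ 0.68  0.46 -0.37  1.83  0.21  0.88  0.21]
[ 0.43  0.72 -0.59  1.72  0.51  0.85 -0.38]
[ 0.51  0.5  -0.48  2.08  0.37  0.65 -0.22]
[ 0.26  0.53 -0.56  2.06  0.44  0.67 -0.59]
[ 0.22  0.75 -1.06  1.88  0.79  0.99 -1.19]
pick touch False
grip 0.031589240159550655 30.000983476638794 [ 0.5142 -0.2456  0.1233]
lift 0.03080190756287353 29.999647736549377 [-0.26 -0.21 -2.18] 4.3583
```

View pics/w1.png

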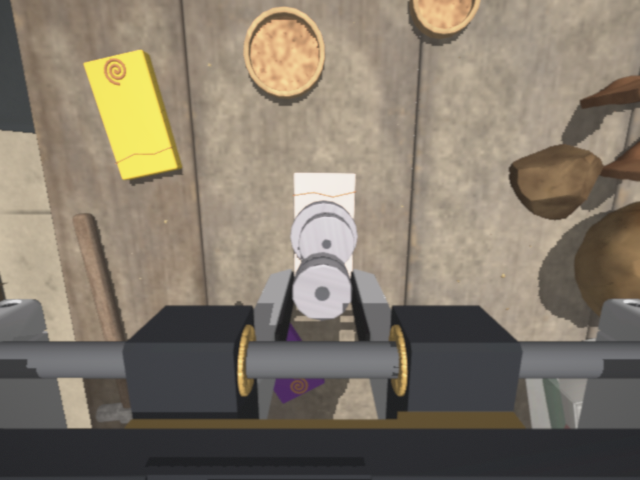

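The small weight is held upright (top centre ~(322,293)). The middle weight's centre mark is at ~(327,243) and the tile is undisturbed.

```bash
python3 - <<'E'
from h import *
ci=robot.camera_info('wrist');e=robot.get_state()['ee_pos']
h=ray(ci,322,293,.195);print('held',h-e,'mid',ray(ci,327,243,.092),'dishm',ray(ci,285,54,.014))
robot.move_ptp([.6236,-.0354,.2],Y)
place(.6236,-.0354-(h-e)[1],.006,.055)
save('top','t2.png',(240,165,470,295),3.45)
E
```

```text
held [-0.00075678  0.00239351 -0.00379691] mid [ 0.51658974 -0.24123386  0.092     ] dishm [ 0.47831171 -0.08022392  0.014     ]
place touch True [ 0.6234 -0.0378  0.0367] 0.03149775988682957
9.35
```

View pics/t2.png

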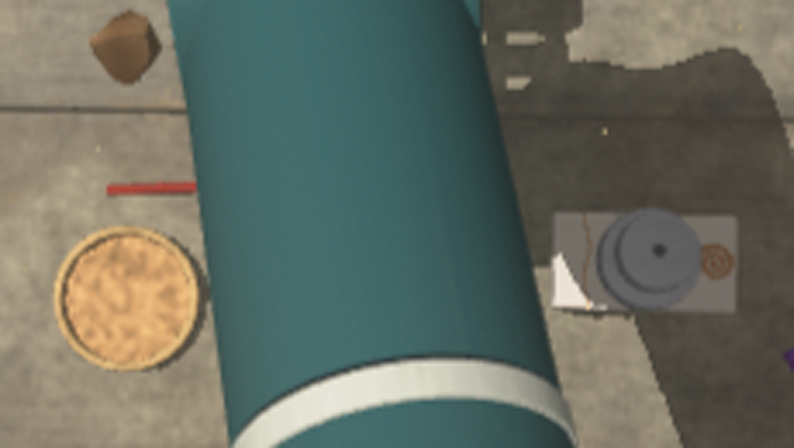

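The arm covers the small dish. The middle weight's centre mark is at (659,250) in the crop. I'll check the small dish with the wrist camera while moving on to the middle weight.

```bash
python3 - <<'E'
from h import *
save('wrist','w2.png',(200,100,520,340),2)
ci=robot.camera_info('top'); m=ray(ci,240+659/3.45-.36,165+250/3.45-.36,.092); print('mid',m)
x,y=(m[0]+.5166)/2,(m[1]-.2412)/2
pick(x,y,.066,width=.046,opening=.074)
save('wrist','w3.png')
E
```

```text
mid [ 0.51612441 -0.24391796  0.092     ]
pick touch False
grip 0.04533669202475937 30.00078320503235 [ 0.5165 -0.2426  0.0972]
lift 0.04502572981446098 29.999307990074158 [-0.5  -0.8  -3.05] 13.1
```

View pics/w2.png

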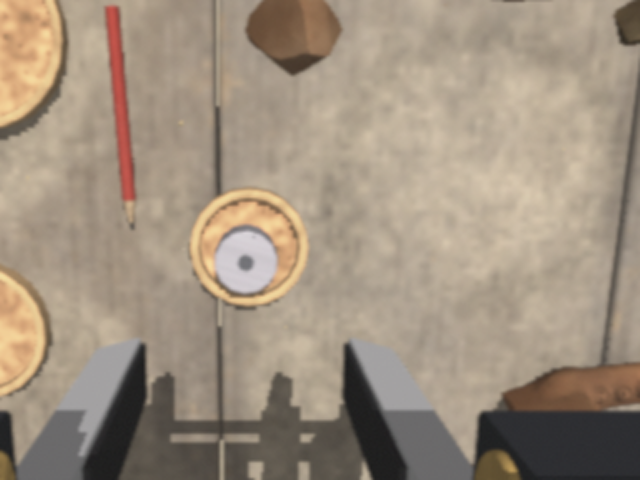

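View pics/w3.png

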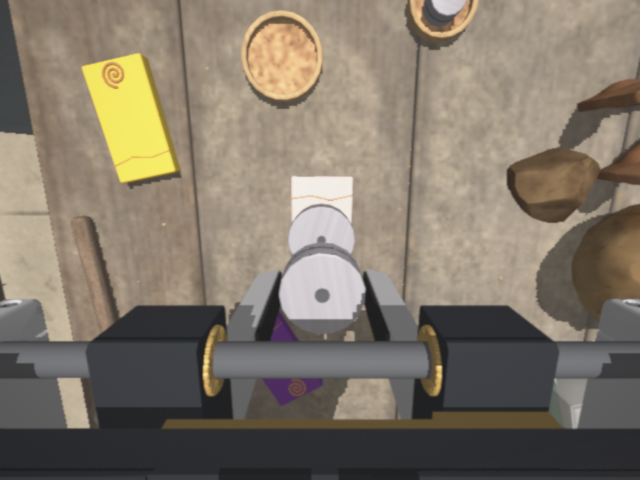

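Small weight is flat in its dish, a little toward the near rim: mark at (246,263) against dish centre (249,248) at 2x. The middle weight is held upright (mark (322,295)), and the large weight's mark is at (321,240). I'll quantify both.

```bash
python3 - <<'E'
from h import *
ci=robot.camera_info('wrist');e=robot.get_state()['ee_pos']
d=e-np.array([.6234,-.0378,.2])
f=lambda u,v,z:ray(ci,u,v,z+d[2])-d
w=f(323,231.5,.032);D=f(324.5,224,.014);print('small w',w,'dish',D,'diff',w-D)
f2=f(324.5,154+100-30,.014)
h=ray(ci,322,295,e[2]-.005);print('held',h-e,'large',ray(ci,321,240,.066),'dishm',ray(ci,282,57,.014),'tileend',ray(ci,322,177,.04))
E
```

```text
small w [ 0.62342586 -0.03679783  0.032     ] dish [ 0.62501432 -0.03255279  0.014     ] diff [-0.00158845 -0.00424504  0.018     ]
held [-0.00077788  0.00076676 -0.005     ] large [ 0.51398421 -0.24179924  0.066     ] dishm [ 0.47782344 -0.07975746  0.014     ] tileend [ 0.5148703 -0.1879114  0.04     ]
```

```bash
python3 - <<'E'
from h import *
place(.4773,-.0806,.006,.07)
save('wrist','w4.png')
ci=robot.camera_info('wrist')
import json;json.dump({k:np.array(v).tolist() for k,v in ci.items()},open('w4.json','w'))
pick(.5142,-.2425,.04,width=.060,opening=.088)
save('wrist','w5.png')
E
```

```text
place touch True [ 0.4768 -0.0806  0.0366] 0.045392644219309615
17.6083
pick touch False
grip 0.058976407236185364 30.000873506069183 [ 0.5143 -0.2426  0.0712]
lift 0.05946522301097143 29.998965561389923 [-0.03  0.33 -5.17] 21.2667
```

View pics/w4.png

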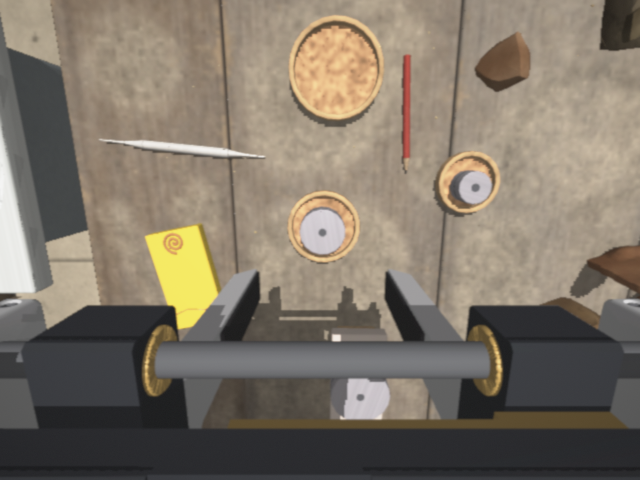

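View pics/w5.png

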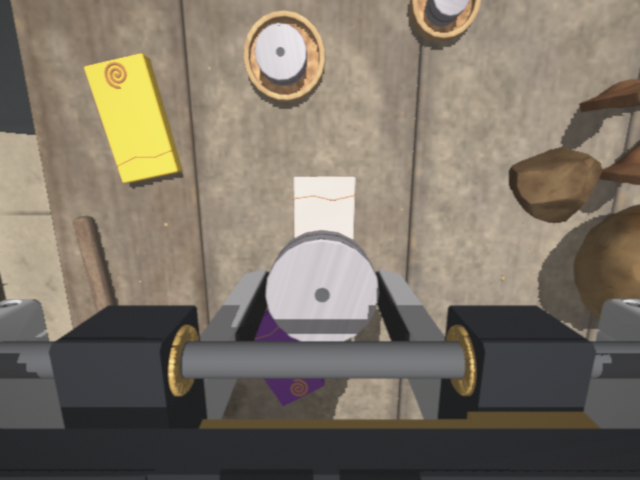

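Middle weight is flat and nearly central in its dish: mark (322,232), dish (324,227). The large weight is held upright (mark (322,295)). The tile is still in place, far end at v=177.

```bash
python3 - <<'E'
from h import *
import json;c=json.load(open('w4.json'))
w=ray(c,322,232,.032);D=ray(c,324,227,.014);L=ray(c,336.5,70,.014);print('mid',w-D,'dl',L)
x,y=(L[0]+.4883)/2,(L[1]+.0694)/2
place(x,y,.006,.084)
save('wrist','w6.png')
c=robot.camera_info('wrist')
robot.move_ptp([.514,-.30,.25],Y)
save('wrist','w7.png'); c=robot.camera_info('wrist')
json.dump({k:np.array(v).tolist() for k,v in c.items()},open('w7.json','w'))
E
```

```text
mid [-0.00204827 -0.00156289  0.018     ] dl [0.48947334 0.07103975 0.014     ]
place touch True [0.4885 0.0701 0.0366] 0.0595952271435435
26.2583
```

View pics/w6.png

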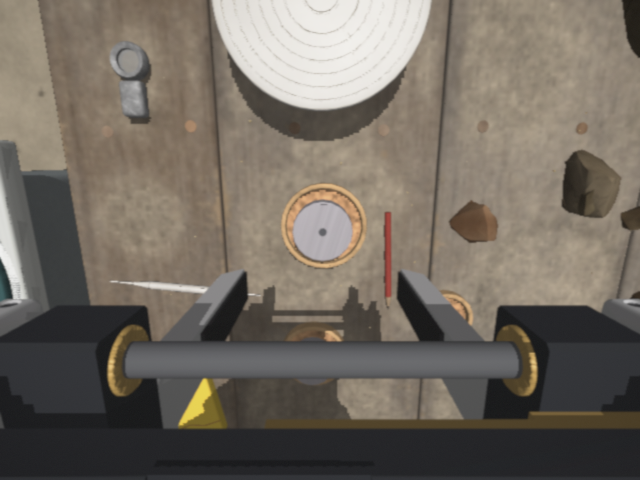

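View pics/w7.png

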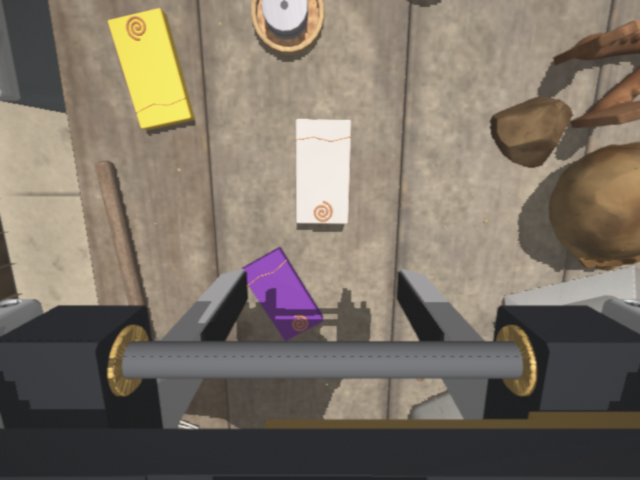

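The large weight is central in its dish (mark (322,232), dish (324,226)). The bare white tile lies square, corners (296,120), (350,120), (348,223), (296,223).

```bash
python3 - <<'E'
from h import *
import json;c=json.load(open('w7.json'))
k=[ray(c,u,v,.04) for u,v in [(296,120),(350,120),(348.5,223),(296,223)]];m=np.mean(k,0);print(m)
x,y=(m[0]+.5134)/2,(m[1]-.2439)/2;print(x,y)
pick(x,y,.024,off=.022,width=.058,opening=.084)
save('wrist','w8.png')
E
```

```text
[ 0.51448429 -0.2423682   0.04      ]
0.5139421426961464 -0.2431341021442919
pick touch False
grip 0.05757516944712097 29.983402490615845 [ 0.5141 -0.2432  0.0463]
lift 0.05785161749678462 29.982734620571136 [-0.03 -0.17 -2.01] 31.1
```

View pics/w8.png

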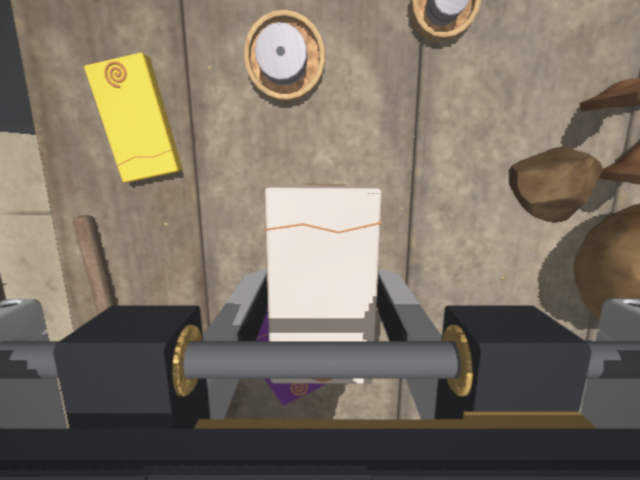

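The tile is held level (far edge (266..380,188), square). Placing it.

```bash
python3 - <<'E'
from h import *
place(.4855,.267,.054,.078,off=.022,zsafe=.22)
save('wrist','w9.png')
c=robot.camera_info('wrist')
robot.move_ptp([.45,-.25,.3],Y)
save('top','t9.png',(125,155,465,305),2.3)
E
```

```text
place touch True [0.4855 0.2668 0.0755] 0.05782019370153456
36.475
```

View pics/w9.png

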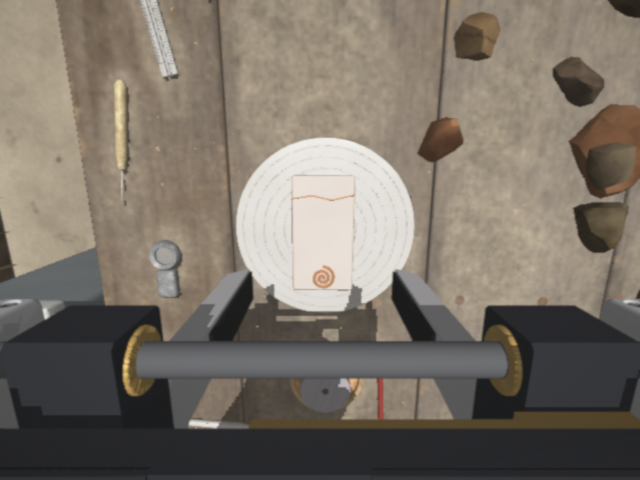

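View pics/t9.png

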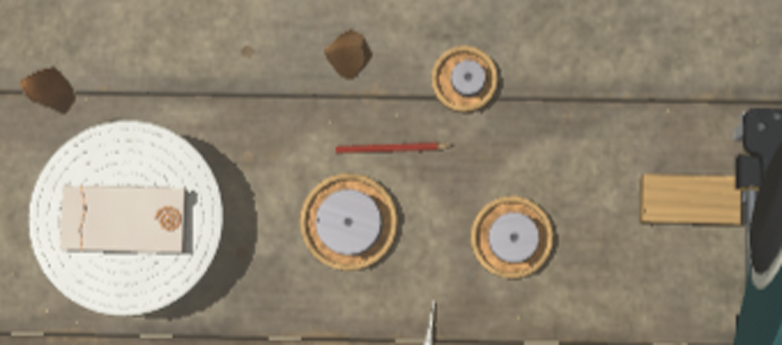

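The tile lies flat at the turntable centre: tile (123,219), turntable (125,218). All three weights are central in their dishes, so I'm handing in.

```bash
python3 -c "
from rig import robot
print(robot.sign_off())"
```

```text
the job is handed in; nothing more can be done
None
```

The job is handed in: all three weights stand flat in the dishes of their own size and the plaster tile lies flat in the middle of the white turntable, as the last pictures show; no verdict came back.

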